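Lock the printing screen with its cam lock

ROBOT

A 7-joint arm with a two-finger parallel gripper is mounted at the origin on the work surface. World frame = base frame: x ahead of the robot, y to its left, z up, the work surface at z = 0. Lengths are in mm, angles in rad, forces in N, time in s.
With the tool pointing down it reaches from about 400 to 875 mm from the base axis. Payload 4.4 kg.
Tool frame: the origin (TCP) lies at the very end of the fingers, on their centre line; the grasp point (between the pads) lies 19 mm behind it; y points along the fingers, x is the direction in which the jaws open and shut, and the axes are right-handed (so a half turn about y gives the same grasp; the last joint's range is limited). The gripper opens to 85 mm and grips with 20 to 120 N. Pads are 22 mm wide; open, the fingers measure 114 mm over their backs; the gripper's body (76 mm by 85 mm) begins 54 mm behind the grasp point. The pads swing forward as they close: fully open they stand 13 mm farther back than shut.
Start: joints at [1.092, 0.628, 0.038, 1.517, -0.027, 0.996, -0.02], TCP at [260.792, -595.403, 231.313] pointing down, gripper open.
Joint ranges: [-3.06, 3.06], [-0.37, 2.12], [-1.25, 1.32], [0.18, 2.47], [-1.1, 4.24], [0.23, 1.98], [-2.94, 2.94]. Speed limits (rad/s): [2.57, 2.57, 3.14, 3.14, 3.14, 3.14, 3.14].

INTERFACE

Orientations are given as [roll, pitch, yaw] about the fixed x, y, z axes, in that order (R = Rz(yaw) Ry(pitch) Rx(roll)).
In Python, from cell import readout, eyes, finish_job gives the robot as it stands. The module is installed in compiled form; this text tells all that it offers.
- The arm moves only by the tool apply_moves, never from a script. Its argument "commands" is a list that holds one entry, the list of rows, each a list of 6 numbers: the shift along the tool's x, y, z in units of 0.04 m (1.0 is 0.04 m), then the turn, a rotation vector about the tool's x, y, z in units of 5 degrees (1.0 is 5 degrees). A call has 1 to 8 rows; each row shifts and turns the pose as measured when the row begins, along the tool's axes as they then stand; what a row does not reach is not made up. A row lasts 1/12 s, in which the tool goes at most 41.7 mm and 7.16 degrees, less where a joint would pass 70% of its speed; a pose out of reach is approached as far as the arm can. A call with a number of a shift or a turn outside -1 to 1 is refused whole. A call with a gripper value outside its range is refused whole. "claw" is the finger opening in mm, from 0 to 85.4, set as the call begins (left out, the last holds). The fingers move at their own pace and stop on an object; the grip force is fixed at half the most. Time passes only in rows, so rows that do not move let the fingers close. It gives the time, the measured TCP pose, the force and the opening at its end, in the units of the state.
- readout.read_state(): the state, without advancing time (a new reading comes with each control period).
- eyes.get_image(name): name is "scene" or "top"; returns a dict with "image" (400x640x3 uint8, red, green, blue), "mtx" (3x3 intrinsics, pixels), "rvec" (rotation vector, rad) and "tvec" (3), from world to camera coordinates, as OpenCV has them. Camera axes: x right, y down, z forward; pixel columns grow to the right and rows downward; lengths in mm; the calibration is good to about 2 mm. A picture is of the moment at which its call begins. There is no depth.
- finish_job(): hands the job in, once; it reports no verdict.
The state is a dict: "clock": time; "qpos": joint angles; "qd": joint speeds; "tau": joint torques, N m; "eef_pos": TCP position; "tool_rot": TCP orientation; "force": force on the tool from outside, world axes, zero at the start; "torque": the same for the moment, N m; "width": finger opening in mm.
Only numpy, scipy, OpenCV 4.12 (cv2) and the standard library are available. Lean on these libraries where they do the work, as an engineer would, in place of code of your own. Each camera call takes 0.05 s, during which the arm holds its last target. There are 200 camera calls.

TASK

Lock the printing screen's frame onto its board: turn the bar-shaped handle of the frame lock clockwise (seen from above) until the sprung brass follower drops fully into the notch of the cam disc and the dark finger points over the frame, then let go. Leave the round register knob beside it as it is.

Things in the scene. Friction and masses are not known exactly. Their poses are not given: they have to be found in the camera images.
- bar_centre (a point): Middle of the frame lock's handle, on its upright turning axis: an upright black bar 52 mm long (point x), 16 wide (y), 38 high; this point 17 mm below its top. z up. Under it along +x a dark steel finger, 18 wide, 68 mm out from the axis, top 21 mm below this point; then the cam disc, top 28 mm below. Lock: left or right on the robot's side of a wooden board 45 mm thick bearing the screen frame.
- cam (a joint): Turn of cam, handle and finger in rad, growing clockwise from above. Starts between 0 and 0.5. At 1.25 the notch faces the follower squarely and the finger points over the frame; the follower drops fully in from about 1.08 on, and a stop ends the turn at 1.42. Turns in place, stays where left, takes up to 0.2 N m.
- follower (a joint): Slide in m of the sprung brass follower (9 mm roller on a bar, on the robot's side of the cam, spring 3.5 to 6.5 N): 0 fully in the notch, about 0.0075 riding on the rim. The cam is a steel disc of 40 mm radius with one notch, 27 mm wide and 8 mm deep, in its rim opposite the finger.
- round_mark (a point): White dot on top of the round black register knob (24 mm radius, 36 mm high), 17 mm from that knob's axis. The knob stands on a similar grey plate about 260 mm beside the frame lock, on the other side of the board. It is a bystander to be left alone.

How it is judged:
By the outcome, as a careful person would: the job done as asked, in the order asked, and still so for the second after the job is handed in, with the robot touching nothing.
It also fails if it takes over 32 s, if anything falls off the work surface, if the arm or the gripper's body presses on something with over 40 N, if the wrist force passes 120 N, or if a joint passes its speed limit or range.

## Working session

There is one attempt and no reset: what is moved stays moved. The work goes in short steps, Python scripts to look and compute and a tool call to move; the robot and the scene stay as the last step left them, time stands still between calls to the robot, and variables do not carry over. Pictures are saved under pics/ and viewed, about 8 in all and at most 12, crops included, and the job is handed in when it is done.

Besides the shell and the picture viewer there is one more tool, called after "Call:" in YAML: its name, and indented under it one key for each argument. apply_moves: Moves the arm, as the interface text tells. Shifts and turns lie within -1 to 1; 1 stands for 0.04 m of shift or 5 degrees of turn. Its arguments: {"type":"object","properties":{"commands":{"type":"array"},"claw":{"type":"number"}},"required":["commands"]}

```bash
mkdir -p pics
cat > h.py <<'E'
import numpy as np, cv2
from cell import readout, eyes, finish_job
from scipy.spatial.transform import Rotation as Ro
def cam(n):
    d=eyes.get_image(n); R=cv2.Rodrigues(np.array(d['rvec'],float))[0]
    return d['image'],np.array(d['mtx'],float),R,np.array(d['tvec'],float).ravel()
def ray(c,u,v):
    _,K,R,t=c; return -R.T@t, R.T@np.linalg.inv(K)@np.array([u,v,1.])
def onz(c,u,v,z):
    o,d=ray(c,u,v); return o+d*(z-o[2])/d[2]
def proj(c,p):
    _,K,R,t=c; q=K@(R@np.array(p,float)+t); return q[:2]/q[2]
def save(c,n): cv2.imwrite('pics/'+n,c[0][...,::-1])
E
python3 - <<'E'
from h import *
s=readout.read_state(); print(s)
for n in('scene','top'):
    c=cam(n); save(c,n+'0.png'); print(n,ray(c,320,200))
E
```

```text
{'clock': 0.0, 'qpos': array([ 1.09218704,  0.62935797,  0.03843188,  1.51837961, -0.02701044,
        0.9963095 , -0.01997971]), 'qd': array([-0.00024042, -0.00172253, -0.00072263, -0.00098357,  0.00096206,
       -0.00024288,  0.00059778]), 'tau': array([ 9.50051071e-04, -5.63395286e+01,  1.22620057e+00, -1.93439215e+01,
        1.09399142e-02,  1.06452414e-02, -7.36993570e-06]), 'eef_pos': array([ 260.54837443, -594.79961796,  230.37752529]), 'tool_rot': array([-1.57080817,  0.00193679, -1.15796456]), 'force': array([-0.05704619,  0.00726931,  0.76686559]), 'torque': array([ 0.02317214, -0.01545404, -0.00926884]), 'width': 85.79090939332133}
scene (array([ 791.20929895, -355.11378455,  628.92536355]), array([-0.37519173,  0.55453942, -0.74285965]))
top (array([396.78840409,  40.81011268, 934.88001415]), array([ 0.16381124,  0.00596636, -0.98648571]))
```

View pics/scene0.png

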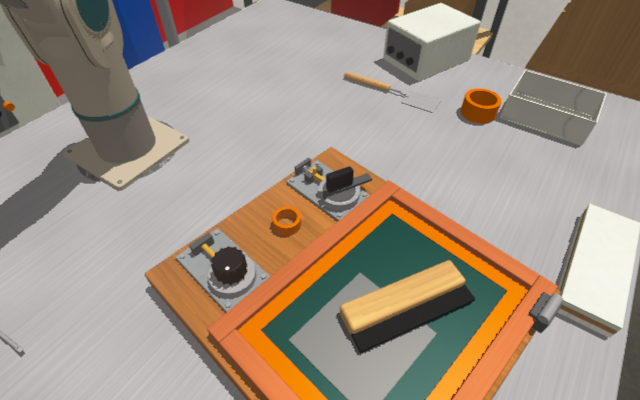

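View pics/top0.png

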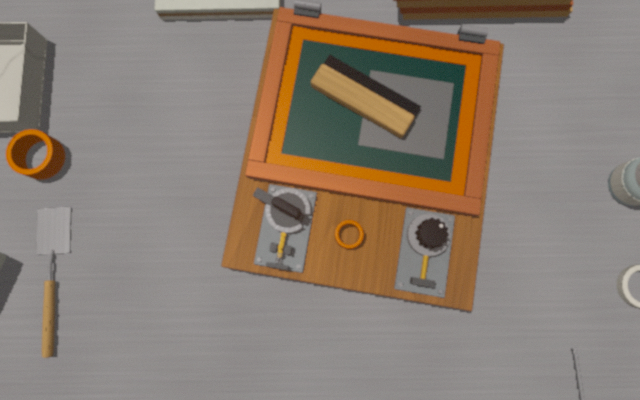

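The scene view shows the lock with its bar handle at (340,180), and the knob at (228,263). The top view has the lock at (288,208) with its finger towards (257,192), and the knob at (432,233). I'll enlarge both views of the lock.

Run:
```python
import cv2,numpy as np
a=cv2.imread('pics/scene0.png')[140:225,280:385]; b=cv2.imread('pics/top0.png')[175:275,235:335]
f=lambda i,k:cv2.resize(i,None,fx=k,fy=k,interpolation=cv2.INTER_CUBIC)
A=f(a,4);B=f(b,3.6 if 0 else 3.4); H=340
A=A[:H];B=B[:H]
cv2.imwrite('pics/c0.png',np.hstack([A,cv2.resize(B,(340,340))]))
print(A.shape)
```

```text
(340, 420, 3)
```

View pics/c0.png

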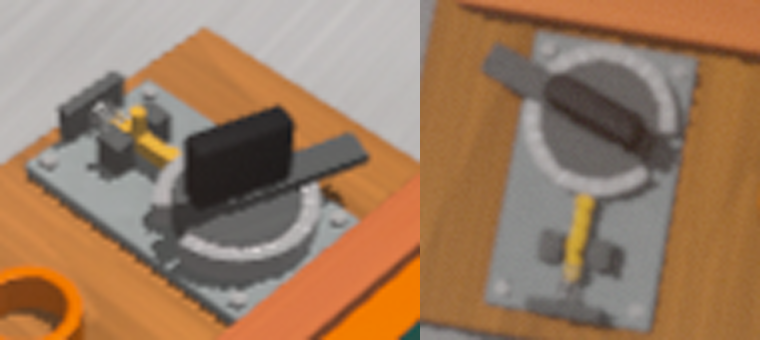

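The left crop shows the bar top centred near crop (240,128), with the finger to the right. The right crop shows the bar top centred near (594,108) and the finger tip at (491,56). Next I triangulate these points.

```bash
cat >> h.py <<'E'
def tri(c1,p1,c2,p2):
    o1,d1=ray(c1,*p1);o2,d2=ray(c2,*p2);d1/=np.linalg.norm(d1);d2/=np.linalg.norm(d2)
    A=np.c_[d1,-d2];s=np.linalg.lstsq(A,o2-o1,rcond=None)[0]
    a=o1+d1*s[0];b=o2+d2*s[1];return (a+b)/2,np.linalg.norm(a-b)
E
python3 - <<'E'
from h import *
S=cam('scene');T=cam('top')
fs=lambda x,y:(280+x/4,140+y/4); ft=lambda x,y:(235+(x-420)/3.4,175+y/3.4)
m,e=tri(S,fs(240,128),T,ft(594,108)); print('bar top',m,e)
t,e=tri(S,fs(362,148),T,ft(491,56)); print('finger tip',t,e, t-m)
zt=m[2]
for p in [(548,85),(640,130),(594,108)]: print('top end',onz(T,*ft(*p),zt))
for p in [(190,143),(285,110)]: print('scene end',onz(S,*fs(*p),zt))
# cam disc: bright rim ellipse in top view, fit
for p in [(605,188),(530,115),(680,100),(615,40)]: print('rim',onz(T,*ft(*p),zt-45))
print('follower', onz(T,*ft(583,205),zt-50),onz(T,*ft(572,275),zt-50))
print('frame edge',onz(T,*ft(500,8),70),onz(T,*ft(755,50),70))
print('plate corners',[onz(T,*ft(*p),50) for p in [(537,30),(697,55),(650,330),(487,303)]])
E
```

```text
bar top [523.10704877 104.51675202 115.96539411] 2.9883059971627546
finger tip [558.50235807 162.50558831  74.61892217] 3.9153749186895683 [ 35.3953093   57.98883629 -41.34647193]
top end [533.95641131 126.68162664 115.96539411]
top end [510.47104393  80.56480552 115.96539411]
top end [521.92967113 103.5636279  115.96539411]
scene end [510.37884459  84.72426716 115.96539411]
scene end [535.14386665 127.4471741  115.96539411]
rim [486.2866967  101.3047024   70.96539411]
rim [525.55353371 140.87502762  70.96539411]
rim [532.42748635  61.48177246  70.96539411]
rim [565.2659511   95.7652706   70.96539411]
follower [477.98544163 113.2726542   65.96539411] [441.40557408 119.04552096  65.96539411]
frame edge [583.81641115 157.34894585  70.        ] [558.92450584  21.31655684  70.        ]
plate corners [array([575.55325499, 139.70867108,  50.        ]), array([560.37385064,  52.4737282 ,  50.        ]), array([412.71874024,  79.13740816,  50.        ]), array([428.0395245 , 165.67467765,  50.        ])]
```

Consistent: bar top is at z≈116, so bar_centre is about (523,104,99). The finger points about 61°. The plate axis is about -10°, so cam≈0 now and about 71° of clockwise turn is needed. Now I approach, with the jaw at about -29°.

Call:
apply_moves:
  commands:
    - [[-0.7,0,0.69,0,0,0],[-0.7,0,0.69,0,0,0],[-0.7,0,0.69,0,0,0],[-0.7,0,0.69,0,0,0],[-0.7,0,0.69,0,0,0],[-0.7,0,0.69,0,0,0],[-0.7,0,0.69,0,0,0],[-0.7,0,0.69,0,0,0]]
  claw: 60

```text
clock: 0.87
eef_pos: [371.0, -300.6, 226.7]
tool_rot: [-1.577, -0.004, -1.177]
force: [0.1, -1.1, 0.4]
width: 60.1
```

Call:
apply_moves:
  commands:
    - [[-0.7,0,0.69,0,0,0],[-0.7,0,0.69,0,0,0],[-0.7,0,0.69,0,0,0],[-0.7,0,0.69,0,0,0],[-0.7,0,0.69,0,0,0],[-0.7,0,0.69,0,0,0]]

```text
clock: 1.37
eef_pos: [461.6, -70.7, 225.8]
tool_rot: [-1.576, -0.005, -1.179]
force: [1.8, -0.1, 0.0]
width: 59.9
```

Call:
apply_moves:
  commands:
    - [[0,0,0,0,-1,0],[0,0,0,0,-1,0],[0,0,0,0,-1,0],[0,0,0,0,-1,0],[0,0,0,0,-1,0],[0,0,0,0,-1,0],[0,0,0,0,-1,0],[0,0,0,0,-0.5,0]]

```text
clock: 2.03
eef_pos: [466.1, -53.7, 225.8]
tool_rot: [-1.571, -0.001, -0.466]
force: [-0.7, -0.5, 0.7]
width: 59.7
```

```bash
cat >> h.py <<'E'
def togo(p,psi=None):
    s=readout.read_state(); R=Ro.from_euler('xyz',s['tool_rot']).as_matrix()
    print(s['clock'],s['eef_pos'].round(1),np.degrees(s['tool_rot']).round(1),s['force'].round(1),s['torque'].round(2),s['width'].round(1),s['qpos'].round(2))
    print('units tool',(R.T@(np.array(p)-s['eef_pos'])/40).round(2))
    if psi is not None:
        D=Ro.from_euler('xyz',[-90,0,psi],degrees=True).as_matrix()
        print('turn units',(np.degrees(Ro.from_matrix(R.T@D).as_rotvec())/5).round(2))
E
python3 -c "
from h import *
togo([523,104,160],-29)"
```

```text
Traceback (most recent call last):
  File "h.py", line 20, in togo
    print(s['clock'],s['eef_pos'].round(1),np.degrees(s['tool_rot']).round(1),s['force'].round(1),s['torque'].round(2),s['width'].round(1),s['qpos'].round(2))
                                                                                                                       ^^^^^^^^^^^^^^^^
AttributeError: 'float' object has no attribute 'round'
```

Call:
apply_moves:
  commands:
    - [[-0.1,0,0.85,0,0.4,0],[-0.1,0,0.85,0,0,0],[-0.1,0,0.85,0,0,0],[-0.1,0,0.85,0,0,0],[-0.1,0,0.8,0,0,0],[0,0.6,0,0,0,0],[0,0.6,0,0,0,0],[0,0,0,0,0,0]]

```text
clock: 2.7
eef_pos: [533.0, 109.0, 176.6]
tool_rot: [-1.568, -0.004, -0.508]
force: [-0.5, -0.0, 0.7]
width: 60.1
```

```bash
sed -i "s/s\['width'\].round(1)/round(float(s['width']),1)/" h.py
python3 - <<'E'
from h import *
togo([523,104,88],-29)
S=cam('scene');T=cam('top')
f=lambda i,x,y,w,h,k:cv2.resize(i[y:y+h,x:x+w],None,fx=k,fy=k,interpolation=cv2.INTER_CUBIC)
cv2.imwrite('pics/c1.png',np.hstack([f(S[0],270,100,130,120,3),f(T[0],220,140,130,120,3)])[...,::-1])
E
```

```text
2.7 [533.  109.  176.6] [-89.8  -0.2 -29.1] [-0.5 -0.   0.7] [0.04 0.04 0.01] 60.1 [-0.13  0.55 -0.19  1.87  0.15  0.72 -0.91]
units tool [-0.17  2.21 -0.24]
turn units [-0.04 -0.02  0.05]
```

View pics/c1.png

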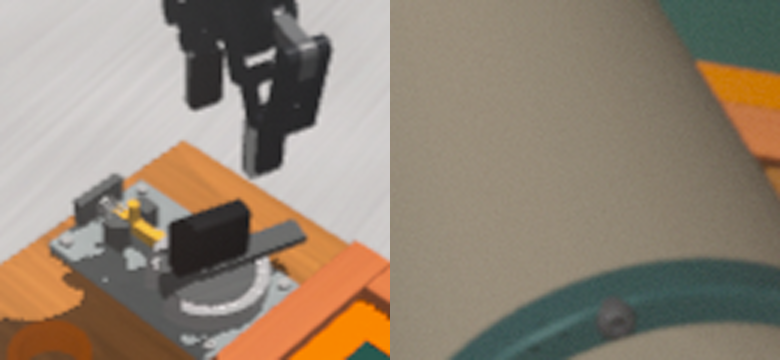

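In the scene crop the open fingers hang above the bar (crop fingertips (205,100) and (262,170); bar at (210,235)). The top view is blocked by the arm. I centre over the bar and descend.

Call:
apply_moves:
  commands:
    - [[-0.17,0,-0.24,0,0,0],[0,0,0,0,0,0],[0,0.5,0,0,0,0],[0,0.5,0,0,0,0],[0,0,0,0,0,0]]

```text
clock: 3.22
eef_pos: [529.9, 100.3, 146.1]
tool_rot: [-1.558, -0.019, -0.516]
force: [-1.0, -0.6, -0.1]
width: 60.1
```

Run:
```python
from h import *
togo([523,104,88],-29)
S=cam('scene')
cv2.imwrite('pics/c2.png',cv2.resize(S[0][100:220,270:400],None,fx=4,fy=4,interpolation=cv2.INTER_CUBIC)[...,::-1])
```

```text
3.2167 [529.9 100.3 146.1] [-89.3  -1.1 -29.6] [-1.  -0.6 -0.1] [0.04 0.06 0.02] 60.1 [-0.13  0.58 -0.17  1.93  0.17  0.62 -0.92]
units tool [-0.22  1.45 -0.02]
turn units [-0.14 -0.12  0.22]
```

View pics/c2.png

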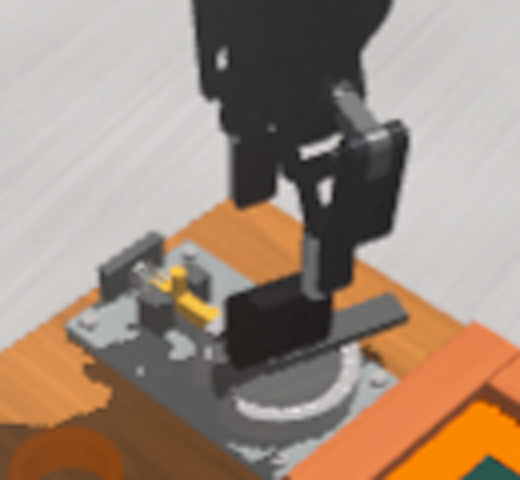

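The two fingers are at crop (255,190) and (325,280), either side of the bar at (280,320). I continue down with small corrections.

Call:
apply_moves:
  commands:
    - [[-0.2,0,0,-0.14,-0.1,0.2],[0,0,0,0,0,0],[0,0.4,0,0,0,0],[0,0.4,0,0,0,0],[0,0.4,0,0,0,0],[0,0,0,0,0,0]]

```text
clock: 3.77
eef_pos: [530.3, 106.2, 107.1]
tool_rot: [-1.56, -0.012, -0.508]
force: [-0.7, 0.5, -0.4]
width: 59.7
```

Run:
```python
from h import *
togo([523,104,88],-29)
```

```text
3.7667 [530.3 106.2 107.1] [-89.4  -0.7 -29.1] [-0.7  0.5 -0.4] [-0.03  0.1  -0.  ] 59.7 [-0.15  0.65 -0.16  1.95  0.18  0.54 -0.94]
units tool [-0.14  0.47 -0.14]
turn units [-0.12 -0.02  0.14]
```

Call:
apply_moves:
  commands:
    - [[-0.14,0.2,-0.14,-0.12,0,0.14],[-0.1,0.3,0,0,0,0],[0,0.1,0,0,0,0],[0,0,0,0,0,0]]

```text
clock: 4.1
eef_pos: [520.8, 106.4, 85.6]
tool_rot: [-1.569, -0.002, -0.508]
force: [-0.2, 0.7, -0.0]
width: 60.1
```

Run:
```python
from h import *
togo([523,104,88],-29)
S=cam('scene')
cv2.imwrite('pics/c3.png',cv2.resize(S[0][100:220,270:400],None,fx=4,fy=4,interpolation=cv2.INTER_CUBIC)[...,::-1])
```

```text
4.1 [520.8 106.4  85.6] [-89.9  -0.1 -29.1] [-0.2  0.7 -0. ] [-0.   -0.05  0.  ] 60.1 [-0.16  0.68 -0.15  1.97  0.19  0.5  -0.95]
units tool [ 0.08 -0.06 -0.03]
turn units [-0.03 -0.02  0.03]
```

View pics/c3.png

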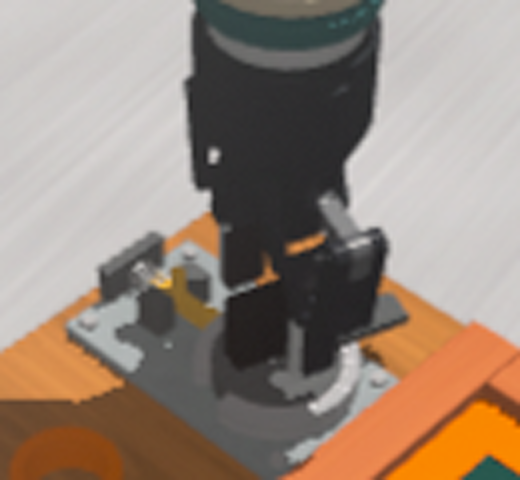

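The fingers straddle the bar, with the near pad at crop (320,330) and the bar at (255,320). Now I close.

Call:
apply_moves:
  commands:
    - [[0.08,-0.06,-0.03,0,0,0],[0,0,0,0,0,0],[0,0,0,0,0,0],[0,0,0,0,0,0],[0,0,0,0,0,0],[0,0,0,0,0,0]]
  claw: 0

```text
clock: 4.65
eef_pos: [523.4, 104.4, 91.1]
tool_rot: [-1.567, -0.002, -0.508]
force: [0.6, 1.2, -2.3]
width: 15.0
```

Run:
```python
from h import *
togo([523,104,88],-29)
```

```text
4.65 [523.4 104.4  91.1] [-89.8  -0.1 -29.1] [ 0.6  1.2 -2.3] [ 0.05 -0.01 -0.02] 15.0 [-0.15  0.67 -0.15  1.96  0.19  0.51 -0.94]
units tool [-0.    0.08 -0.01]
turn units [-0.05 -0.02  0.03]
```

The grip holds at 15 mm with small side forces. I turn clockwise (+tool y) in stages.

Call:
apply_moves:
  commands:
    - [[0,0,0,0,0.6,0],[0,0,0,0,0.6,0],[0,0,0,0,0.6,0],[0,0,0,0,0.6,0],[0,0,0,0,0.6,0],[0,0,0,0,0,0]]

```text
clock: 5.15
eef_pos: [523.2, 104.6, 91.1]
tool_rot: [-1.567, -0.001, -0.777]
force: [0.9, 0.8, -1.5]
width: 15.0
```

Run:
```python
from h import *
togo([523.4,104.4,90],-100)
```

```text
5.15 [523.2 104.6  91.1] [-89.8  -0.1 -44.5] [ 0.9  0.8 -1.5] [-0.03  0.02 -0.08] 15.0 [-0.2   0.67 -0.08  1.97  0.1   0.51 -1.12]
units tool [0.01 0.03 0.  ]
turn units [-5.00e-02  1.11e+01 -1.00e-02]
```

Forces stay small. I continue with about 56° left.

Call:
apply_moves:
  commands:
    - [[0,0,0,0,0.8,0],[0,0,0,0,0.8,0],[0,0,0,0,0.8,0],[0,0,0,0,0.8,0],[0,0,0,0,0.8,0],[0,0,0,0,0.8,0],[0,0,0,0,0.8,0],[0,0,0,0,0,0]]

```text
clock: 5.82
eef_pos: [523.0, 104.9, 91.1]
tool_rot: [-1.568, 0.0, -1.27]
force: [-0.9, 0.4, -0.9]
width: 15.4
```

Run:
```python
from h import *
togo([523.4,104.4,90],-100)
```

```text
5.8167 [523.  104.9  91.1] [-89.8   0.  -72.7] [-0.9  0.4 -0.9] [-0.12 -0.03 -0.22] 15.4 [-0.29  0.67  0.05  1.97 -0.07  0.5  -1.45]
units tool [0.02 0.03 0.01]
turn units [-0.03  5.45 -0.01]
```

Call:
apply_moves:
  commands:
    - [[0,0,0,0,0.8,0],[0,0,0,0,0.8,0],[0,0,0,0,0.8,0],[0,0,0,0,0.8,0],[0,0,0,0,0.8,0],[0,0,0,0,0.8,0],[0,0,0,0,0.5,0],[0,0,0,0,0,0]]

```text
clock: 6.48
eef_pos: [522.9, 105.2, 91.0]
tool_rot: [-1.569, 0.001, -1.726]
force: [-1.3, -0.1, -0.8]
width: 14.9
```

Run:
```python
from h import *
togo([523.4,104.4,90],-100)
S=cam('scene')
cv2.imwrite('pics/c4.png',cv2.resize(S[0][100:220,270:400],None,fx=4,fy=4,interpolation=cv2.INTER_CUBIC)[...,::-1])
```

```text
6.4833 [522.9 105.2  91. ] [-89.9   0.1 -98.9] [-1.3 -0.1 -0.8] [-0.23  0.02 -0.06] 14.9 [-0.37  0.68  0.18  1.97 -0.23  0.51 -1.76]
units tool [0.02 0.03 0.02]
turn units [-0.02  0.22 -0.02]
```

View pics/c4.png

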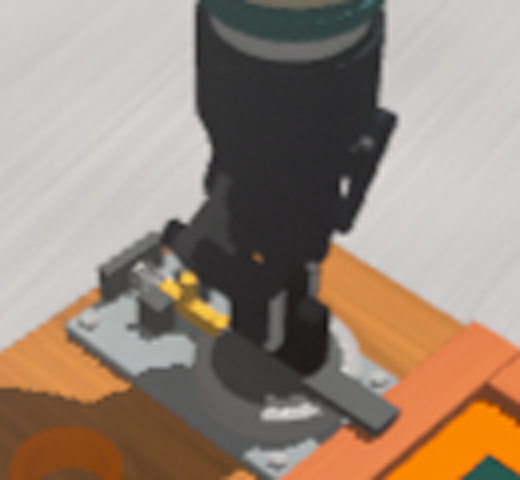

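The dark finger now points over the frame at crop (390,410). The brass peg has moved towards the cam, from (178,278) to (188,290), and the turning torque fell, so the follower seems to have dropped in. I nudge to 1.25, release and lift straight up.

Call:
apply_moves:
  commands:
    - [[0,0,0,0,0.25,0],[0,0,0,0,0,0]]

```text
clock: 6.7
eef_pos: [522.9, 105.3, 91.1]
tool_rot: [-1.569, 0.002, -1.744]
force: [0.1, 1.1, -0.8]
width: 14.9
```

Call:
apply_moves:
  commands:
    - [[0,0,0,0,0,0],[0,0,0,0,0,0],[0,0,0,0,0,0],[0,0,0,0,0,0],[0,0,0,0,0,0],[0,0,0,0,0,0]]
  claw: 60

```text
clock: 7.2
eef_pos: [524.1, 105.1, 91.7]
tool_rot: [-1.567, 0.003, -1.742]
force: [0.7, -0.1, 0.4]
width: 59.7
```

Call:
apply_moves:
  commands:
    - [[0,-0.3,0,0,0,0],[0,-0.4,0,0,0,0],[0,-0.5,0,0,0,0],[0,-0.7,0,0,0,0],[0,-0.8,0,0,0,0],[0,-0.8,0,0,0,0],[0,-0.8,0,0,0,0],[0,0,0,0,0,0]]

```text
clock: 7.87
eef_pos: [521.8, 103.9, 269.3]
tool_rot: [-1.573, -0.0, -1.742]
force: [1.5, -0.4, -0.2]
width: 60.2
```

Call:
apply_moves:
  commands:
    - [[-0.9,0,0,0,0,0],[-0.9,0,0,0,0,0],[-0.9,0,0,0,0,0],[-0.9,0,0,0,0,0],[-0.9,0,0,0,0,0],[-0.9,0,0,0,0,0],[-0.9,0,0,0,0,0],[0,0,0,0,0,0]]

```text
clock: 8.53
eef_pos: [568.5, 358.9, 271.0]
tool_rot: [-1.568, 0.004, -1.752]
force: [-0.5, 1.4, -0.0]
width: 59.7
```

Run:
```python
from h import *
togo([523.4,104.4,90],-100)
S=cam('scene');T=cam('top');save(S,'scene1.png');save(T,'top1.png')
f=lambda i,x,y,w,h,k:cv2.resize(i[y:y+h,x:x+w],None,fx=k,fy=k,interpolation=cv2.INTER_CUBIC)
cv2.imwrite('pics/c5.png',np.hstack([f(S[0],280,140,105,85,4),f(T[0],235,175,100,85,4)])[...,::-1])
a=cv2.imread('pics/top0.png')[...,::-1].astype(int)
# follower brass: mask centroid before/after in top view
for i in(a,T[0].astype(int)):
    w=i[215:275,260:310];m=(w[...,0]>130)&(w[...,2]<70)&(w[...,1]>90);ys,xs=np.nonzero(m);print(m.sum(),xs.mean()+260,ys.mean()+215,ys.min()+215,ys.max()+215)
print('knob diff',np.abs(a-T[0].astype(int))[205:300,395:460].mean())
print(onz(T,0,0,66)-onz(T,0,1,66))
```

```text
8.5333 [568.5 358.9 271. ] [ -89.8    0.2 -100.4] [-0.5  1.4 -0. ] [ 0.09  0.02 -0.01] 59.7 [-0.75  0.64  0.25  1.41 -0.17  1.11 -2.22]
units tool [6.48 4.5  0.02]
turn units [-0.03 -0.07 -0.04]
421 287.0166270783848 261.38004750593825 215 274
274 295.7883211678832 254.45985401459853 215 274
knob diff 5.221484480431849
[2.14260513 0.20995727 0.        ]
```

View pics/c5.png

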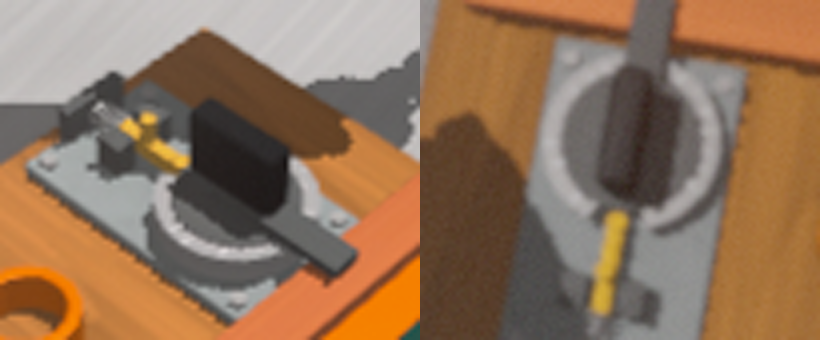

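The finger lies over the frame, and the brass roller sits inside the notch at crop (615,215). It moved about 4 px in the top view, roughly 9 mm against 7.5 mm expected. The gripper is well clear, so I hand in.

```bash
python3 -c "
from cell import finish_job
print(finish_job())"
```

```text
the job is handed in; nothing more can be done
None
```

The frame lock is turned and released, and the job is handed in at about 8.6 s of the 32 s limit. I gripped the bar handle, turned it about 71° clockwise, to roughly 1.25 rad by my estimate, let go and moved the arm clear.

- **Lock:** the last pictures show the dark finger over the frame and the brass roller inside the notch. By rough pixel reading the follower moved in about 9 mm, against 7.5 mm expected. The turning torque also fell near the end, from about 0.22 to 0.06 N m.
- **Forces:** the wrist force stayed within a few newtons at every reading, and the arm touched only the handle.
- **Checks that failed:** my colour mask for the brass follower also picked up the wood, so I discarded its numbers and judged by eye from the enlarged pictures.
- **Knob:** the arm never went near the register knob. The picture difference around it was small but not zero (mean 5 grey levels). I put that down to noise and shadow, and did not measure the white dot separately.

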